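# Set the folding machine's paper stop and make the pointing check

## Robot

A 6-joint arm with a two-finger parallel gripper is mounted at the origin on the work surface. World frame = base frame: x ahead of the robot, y to its left, z up, the work surface at z = 0. Lengths are in m, angles in rad, forces in N, time in s.
With the tool pointing down it reaches from about 0.35 to 0.975 m from the base axis. Payload 4.9 kg.
Tool frame: the origin (TCP) lies midway between the tips of the shut fingers; the grasp point (between the pads) lies 19 mm behind it; z points along the fingers, y is the direction in which the jaws open and shut (so a half turn about z gives the same grasp; the last joint's range is limited). The gripper opens to 85 mm and grips with 20 to 120 N. Pads are 22 mm wide; open, the fingers measure 114 mm over their backs; the gripper's body (76 mm by 85 mm) begins 54 mm behind the grasp point. The pads swing forward as they close: fully open they stand 13 mm farther back than shut.
Start: joints at [-1.39, 0.053, 1.613, -0, 1.476, -0.119], TCP at [0.185, -0.597, 0.197] pointing down, gripper open.
Joint ranges: [-3.01, 3.01], [-1.01, 2.22], [0.06, 2.58], [-1.02, 4.17], [0.09, 2.62], [-3.14, 3.14]. Speed limits (rad/s): [2.57, 2.57, 3.14, 3.14, 3.14, 3.14].

## Interface

Orientations are given as a unit quaternion [w, x, y, z].
In Python, from plant import state, grab_frame, camera_info, job_done, cut_out gives the robot as it stands.
- The arm moves only by the tool step_arm, never from a script. Its argument "moves" is a list of rows, each a list of 7 numbers: the shift along the tool's x, y, z in m, then the turn, a rotation vector about the tool's x, y, z in rad, then the finger opening in m, from 0 to 0.0854. A call has 1 to 8 rows; each row shifts and turns the commanded pose from where the row before left it, along the tool's axes as they then stand; what a row does not reach is not made up. A row lasts 1/10 s, in which the tool goes at most 50 mm and 8.59 degrees, less where a joint would pass 70% of its speed; a pose out of reach is approached as far as the arm can. A call is refused whole if a number of a shift passes 0.05 or a number of a turn 0.15, either way. A call with a gripper value outside its range is refused whole. The fingers move at their own pace and stop on an object; the grip force is fixed at half the most. Time passes only in rows, so rows that do not move let the fingers close. It gives the time, the measured TCP pose, the force and the opening at its end, in the units of the state.
- state(): the state, without advancing time (a new reading comes with each control period).
- grab_frame(name): name is "scene" or "top" or "wrist"; returns (picture, depth): 400x640x3 uint8, red, green, blue; 400x640 float32, m along the optical axis (not along the pixel's ray), 0 where there is no reading.
- camera_info(name): a dict with "intrinsics" (3x3 intrinsics, pixels), "dist_coeffs" ([k1, k2, p1, p2, k3] as OpenCV has them; the pictures are not rectified), "world_from_camera" (4x4, takes a point from camera to world coordinates). Camera axes: x right, y down, z forward; pixel columns grow to the right and rows downward; lengths in m; the calibration is good to about 2 mm. A picture is of the moment at which its call begins: read the wrist's pose just before it. camera_info takes no time and is no camera call; for the wrist camera it gives the pose at the moment of the call.
- job_done(): hands the job in, once; it reports no verdict.
Trained networks look in the newest picture that a camera, given by its name, has taken for a name from the list of things; names that differ only in an ending like _2 or _b are one class to them, and where a whole thing is asked for, a point or a joint stands for the part that bears it (a point fixed in the world has none). Each returns a list of dicts, best first, with "conf" (0 to 1); they miss things now and then, are a little off and sometimes report something else, mostly with a low value. They report only what shows in the picture. A call takes as long as a camera call.
- cut_out(camera, query): "mask" (400x640 bool, what is visible of it) and "point" ([column, row] in pixels, amid what is visible of it).
The state is a dict: "time": time; "joint_pos": joint angles; "joint_vel": joint speeds; "joint_efforts": joint torques, N m; "tool_pos": TCP position; "tool_rot": TCP orientation; "contact_force": force on the tool from outside, world axes, zero at the start; "ft_torque": the same for the moment, N m; "gripper_width": opening from 0.0 (shut) to 1.0 (fully open).
Only numpy, scipy, OpenCV 4.12 (cv2) and the standard library are available. Lean on these libraries where they do the work, as an engineer would, in place of code of your own. Each camera call takes 0.05 s, during which the arm holds its last target.

## Task

Get the paper folding machine ready for its next run: push the paper stop along its slots until its left pointer (left as the robot sees it) lies on the one long line of the left chart, and take the hand off it. Then make the pointing check: hold a fingertip just above the tip of that left pointer for about two seconds, and after that just above the mushroom-shaped stop button on the control box for about two seconds. Touch neither the pointer nor anything on the control box, and leave the stapler, the glue stick and the roll of tape where they are.

Things in the scene. Friction and masses are not known exactly. Their poses are not given: they have to be found in the camera images.
- paper_stop (a joint): The stop's place along its slots, in m: 0 nearest the robot, 0.160 at the roller end; it grows as the stop is pushed away from the robot. The left pointer is on the long line at 0.135; at the start it reads 0.010 to 0.100. Friction of about 3 N holds the stop wherever it is left; it can only slide.
- fence_top (a point): Middle of the top edge of the paper stop's fence: an upright steel flange along the roller-side edge of the stop, 130 mm long (y), 3 mm thick (x), top 30 mm above the deck. It is pushed on its robot side. x is the sliding direction, y left, z up. On the robot side lies the stop's flat plate (40 mm in x, top 7 mm above the deck).
- left_pointer: The stop's left pointer: a flat steel finger 10 mm wide with a pointed end, pointing left (+y) over the left chart. Origin at its tip, on its top face, 7 mm above the deck, 60 mm to the left of the fence's end and 1.5 mm beyond the fence's mid-plane. x is the sliding direction, z up. Its like on the right is the right pointer.
- long_line (a point): Middle of the long printed line of the left chart: white, 88 mm long (y), 3 mm wide, flat on the deck, second line from the roller end; the other lines there are 30 mm long with a small white square. x is the stop's sliding direction, y left, z up. The left pointer is on the line when its tip has the same x in this frame.
- folder: Grey paper folding machine. Origin on the table under the centre of its flat deck, which is 360 mm (x) by 400 mm (y), top 100 mm above the table; x is the stop's sliding direction (to the rollers), y left, z up. The stop rides in three slots. A 10 mm steel rod crosses the deck 137 mm beyond the centre, its top 51 mm above the deck; the roller housing behind is 163 mm high.
- control_box: Grey box 110 mm (x) by 190 mm (y) on the table right of the machine, its top plate 56 mm high. Origin under its centre, z up. In a row along y: the black mushroom-shaped stop button (55 mm left, +y, of the middle), a flat round key (28 mm, middle) and a flat square key (26 mm, 55 mm to the right), both tops 67 mm above the table. All are sprung and light.
- stop_button_top (a point): Centre of the top of the mushroom-shaped stop button, 81 mm above the table; its domed head is 40 mm across. z up.
- stapler: Grey stapler lying on the table, 110 by 32 mm, about 49 mm high. Origin under its centre, x along it. To be left alone.
- glue_stick: White glue stick standing upright, 29 mm across, 92 mm high. Origin under its centre. To be left alone.
- tape_roll: Roll of clear tape lying flat, 72 mm across, 24 mm high. Origin under its centre. To be left alone.

How it is judged:
On the way, in this order (a step that is already met when the one before it is completed fails the run):
1. The paper stop's left pointer lies on the long line (within 4 mm), still, and the fingers touch nothing (x of left_pointer in the frame of long_line between -0.004 and 0.004 m and velocity of joint paper_stop between -0.005 and 0.005 m/s and contact force between the fingers and anything else below 0.1 N), for 0.3 s.
2. A fingertip dwells just above the tip of the left pointer without contact, the stop still on the line (all of step 1 and horizontal distance between the grasp point and left_pointer below 0.02 m and z of the grasp point in the frame of left_pointer between 0.019 and 0.075 m), for 1.5 s.
3. A fingertip dwells just above the stop button without contact, the stop still on the line (all of step 1 and horizontal distance between the grasp point and stop_button_top below 0.02 m and z of the grasp point in the frame of stop_button_top between 0.019 and 0.075 m), for 1.5 s.
At the end, for the whole second after the job is handed in: Left pointer within 4 mm of the long line, stop at rest, bystanders within 15 mm of their starts. On the way, each dwell lasted 1.5 s without contact, the fingertips at most about 50 mm above the named point, the grasp point within 20 mm of it sideways (x of left_pointer in the frame of long_line between -0.004 and 0.004 m and velocity of joint paper_stop between -0.005 and 0.005 m/s and distance of each of stapler, glue_stick, tape_roll from where it was at the start of the episode below 0.015 m); the robot touches nothing.
It fails at once if the left pointer is touched (contact force between any of the fingers, the arm and left_pointer above 0.3 N).
It fails at once if the control box or anything on it is touched (contact force between any of the fingers, the arm and control_box above 0.3 N).
It fails at once if the stapler is shifted or lifted (distance of stapler from where it was at the start of the episode above 0.015 m).
It fails at once if the glue stick is shifted or lifted (distance of glue_stick from where it was at the start of the episode above 0.015 m).
It fails at once if the roll of tape is shifted or lifted (distance of tape_roll from where it was at the start of the episode above 0.015 m).
It also fails if it takes over 67 s, if anything falls off the work surface, if the arm or the gripper's body presses on something with over 40 N, if the wrist force passes 120 N, or if a joint passes its speed limit or range.

## Working session

There is one attempt and no reset: what is moved stays moved. The work goes in short steps, Python scripts to look and compute and a tool call to move; the robot and the scene stay as the last step left them, time stands still between calls to the robot, and variables do not carry over. Pictures are saved under pics/ and viewed, and the job is handed in when it is done.

Besides the shell and the picture viewer there is one more tool, called after ">>>" in YAML: its name, and indented under it one key for each argument. step_arm: Moves the arm, as the interface text tells. Its arguments: {"type":"object","properties":{"moves":{"type":"array"}},"required":["moves"]}

```bash
mkdir -p pics; cat > h.py <<'E'
import numpy as np, cv2
from plant import state, grab_frame, camera_info, job_done, cut_out
def save(n,im): cv2.imwrite('pics/'+n+'.png',cv2.cvtColor(im,cv2.COLOR_RGB2BGR))
def ray(ci,px):
    K=np.array(ci['intrinsics']);d=np.array(ci['dist_coeffs'])
    u=cv2.undistortPoints(np.array(px,float).reshape(-1,1,2),K,d).reshape(-1,2)
    T=np.array(ci['world_from_camera'])
    r=np.c_[u,np.ones(len(u))]@T[:3,:3].T
    return T[:3,3],r
def onz(ci,px,z):
    o,r=ray(ci,px); return o+r*((z-o[2])/r[:,2])[:,None]
def dep(ci,px,depth):
    o,r=ray(ci,px); px=np.array(px).reshape(-1,2); 
    return o+r*np.array([depth[int(round(p[1])),int(round(p[0]))] for p in px])[:,None]
def proj(ci,P):
    T=np.linalg.inv(np.array(ci['world_from_camera']));
    rv,_=cv2.Rodrigues(T[:3,:3]); return cv2.projectPoints(np.array(P,float).reshape(-1,1,3),rv,T[:3,3],np.array(ci['intrinsics']),np.array(ci['dist_coeffs']))[0].reshape(-1,2)
E
python3 - <<'E'
from h import *
s=state();print(s)
for c in ['scene','top']:
    im,d=grab_frame(c);save(c+'0',im);np.save(c+'_d.npy',d);ci=camera_info(c);print(c,ci)
    for q in ['paper_stop','left_pointer','control_box','stop_button_top','stapler','glue_stick','tape_roll','fence_top','folder','long_line']:
        if c=='scene': continue
        r=cut_out(c,q)
        for e in r[:2]:
            p=e['point'];print(q,round(e['conf'],2),p,e['mask'].sum(),dep(ci,p,d).round(4))
E
```

```text
{'time': 0.0, 'joint_pos': array([-1.38997943e+00,  5.33500951e-02,  1.61426554e+00,  1.60439886e-05,
        1.47597383e+00, -1.18995527e-01]), 'joint_vel': array([-0.00040969,  0.00154498,  0.00129475, -0.00143477, -0.00042997,
       -0.00032715]), 'joint_efforts': array([ 4.78802958e-04, -3.93679583e+01, -3.70177925e+01, -2.71463858e-05,
        7.07803789e-03, -9.23131438e-06]), 'tool_pos': array([ 0.18447454, -0.59645305,  0.19588426]), 'tool_rot': array([-9.98175950e-04,  9.88784711e-01,  1.49344562e-01, -2.28751205e-05]), 'contact_force': array([0.42676299, 0.67985388, 0.21300123]), 'ft_torque': array([-0.01373453,  0.01266494, -0.02602026]), 'gripper_width': 1.0026481228078166}
scene {'intrinsics': array([[486.18250058,   0.        , 315.87611437],
       [  0.        , 486.18250058, 194.55871747],
       [  0.        ,   0.        ,   1.        ]]), 'dist_coeffs': array([-0.11765512,  0.        ,  0.        ,  0.        ,  0.        ]), 'world_from_camera': array([[-0.08350507,  0.62368324, -0.77720404,  1.57773144],
       [ 0.9962564 ,  0.03474761, -0.07915676,  0.1623977
[... 760 characters left out ...]
4275 0.4542 0.0427]]
control_box 0.6 [442.7, 231.4] 2559 [[ 0.47   -0.3374  0.0635]]
stop_button_top 0.75 [283.2, 134.0] 33421 [[0.73   0.1304 0.1483]]
stop_button_top 0.55 [427.0, 232.5] 153 [[ 0.4654 -0.2855  0.0792]]
stapler 0.75 [172.2, 245.4] 551 [[0.4232 0.4513 0.0445]]
glue_stick 0.7 [164.5, 205.7] 131 [[0.5333 0.4641 0.0907]]
glue_stick 0.54 [282.0, 133.1] 33108 [[0.7316 0.1336 0.1511]]
tape_roll 0.7 [418.7, 173.0] 298 [[ 0.6586 -0.2925 -0.0036]]
fence_top 0.59 [290.2, 184.4] 1002 [[0.5958 0.11   0.1083]]
fence_top 0.49 [442.2, 232.8] 2485 [[ 0.4661 -0.3369  0.0604]]
folder 0.96 [281.7, 134.5] 33166 [[0.728  0.1344 0.1497]]
long_line 0.97 [283.3, 134.0] 32999 [[0.73   0.1301 0.1483]]
```

```bash
python3 - <<'E'
import cv2
a=cv2.imread('pics/top0.png')
cv2.imwrite('pics/top0c.png',cv2.resize(a[90:270,130:480],(800,411),interpolation=cv2.INTER_CUBIC))
E
```

```text
(no output)
```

View pics/top0c.png

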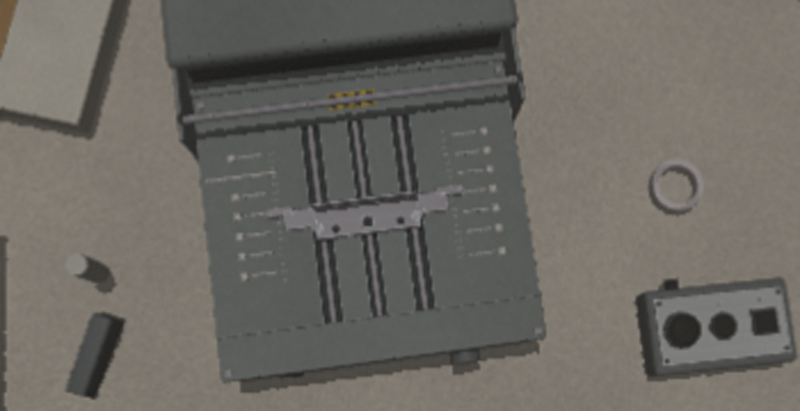

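View pics/scene0.png

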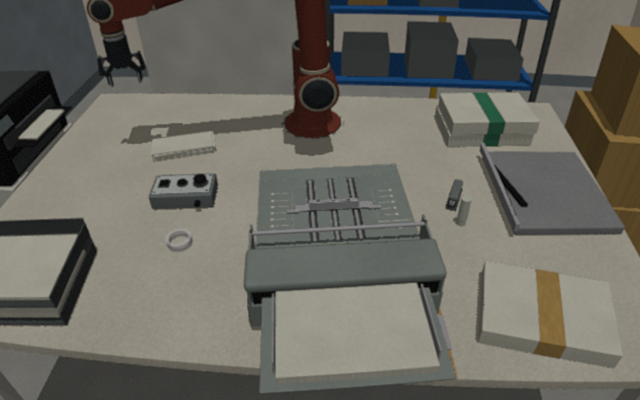

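The top view shows the stop in mid-deck (fence around crop (365,205)), its left pointer tip near (265,213), and the long line at (205–275,177). The control box is at the lower right with the mushroom button at (682,330). The machine is yawed a few degrees. I'll magnify for exact measurements.

```bash
python3 - <<'E'
import cv2
a=cv2.imread('pics/top0.png')
# crop x 210..350,y 140..215
cv2.imwrite('pics/top0d.png',cv2.resize(a[140:216,210:345],None,fx=5.9,fy=5.9,interpolation=cv2.INTER_CUBIC))
cv2.imwrite('pics/top0e.png',cv2.resize(a[190:262,220:380],None,fx=5,fy=5,interpolation=cv2.INTER_CUBIC))
E
```

```text
(no output)
```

View pics/top0d.png

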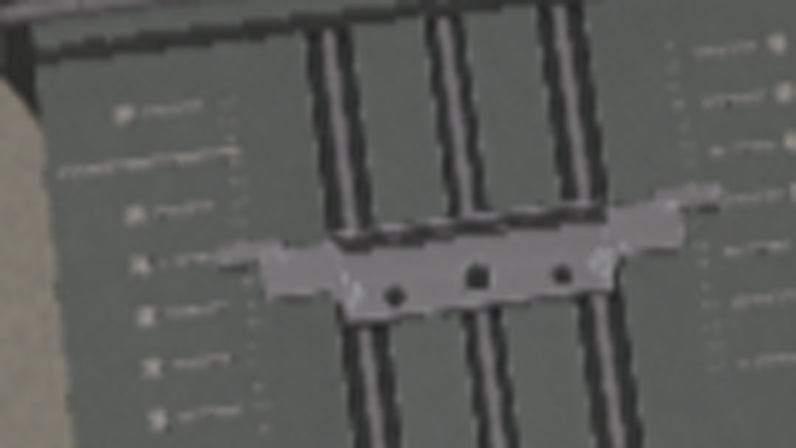

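View pics/top0e.png

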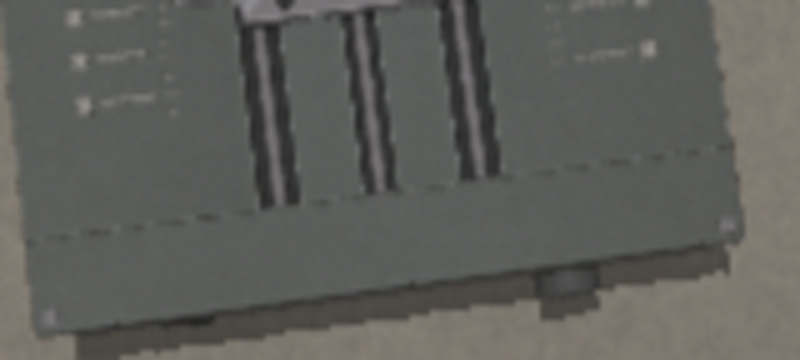

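```bash
python3 - <<'E'
from h import *
ci=camera_info('top');d=np.load('top_d.npy')
D=lambda u,v:((u+.5)/5.9-.5+210,(v+.5)/5.9-.5+140)
E=lambda u,v:((u+.5)/5-.5+220,(v+.5)/5-.5+190)
ll=onz(ci,[D(60,172),D(240,151)],.1);print('line',ll, np.linalg.norm(ll[0]-ll[1]))
co=onz(ci,[E(38,333),E(740,240)],.1);print('corners',co,np.linalg.norm(co[0]-co[1]))
v=co[0]-co[1];print('yaw corners',np.degrees(np.arctan2(-v[0],v[1])))
v=ll[0]-ll[1];print('yaw line',np.degrees(np.arctan2(-v[0],v[1])))
sl=onz(ci,[E(280,205),E(382,190),E(482,178),D(330,30),D(445,15),D(560,5)],.1);print(sl)
for k in range(3):
    v=sl[k+3]-sl[k];print(np.degrees(np.arctan2(v[1],v[0])),np.linalg.norm(v))
t=onz(ci,[D(218,256),D(722,190)],.107);print('tips',t,np.linalg.norm(t[0]-t[1]));v=t[0]-t[1];print(np.degrees(np.arctan2(-v[0],v[1])))
# deck heights by depth
for p in [D(60,350),D(650,350),E(150,280),E(600,220)]:print('h',dep(ci,p,d))
f=onz(ci,[D(340,243),D(606,210)],.13);print('fence?',f,np.linalg.norm(f[0]-f[1]))
r=cut_out('top','stop_button_top')
for e in r:
    p=e['point'];print(e['conf'],p,e['mask'].sum(),onz(ci,[p],.081))
im,_=grab_frame('top')
r=cut_out('top','control_box')
for e in r[:1]:
  ys,xs=np.nonzero(e['mask']);box=cv2.minAreaRect(np.c_[xs,ys].astype(np.float32));print(box,onz(ci,cv2.boxPoints(box),.056))
E
```

```text
line [[0.63998829 0.31127687 0.1       ]
 [0.6515994  0.22505981 0.1       ]] 0.08699539725706917
corners [[ 0.39370149  0.28074093  0.1       ]
 [ 0.44838715 -0.1092765   0.1       ]] 0.39383259709785345
yaw corners 7.9815998351082325
yaw line 7.670048450722166
[[0.46562005 0.14889146 0.1       ]
 [0.47456579 0.0920494  0.1       ]
 [0.48185374 0.03601909 0.1       ]
 [0.71272772 0.18313941 0.1       ]
 [0.72122175 0.12719154 0.1       ]
 [0.72723676 0.07093992 0.1       ]]
7.890655390752667 0.2494696779924811
8.108605238917692 0.24914681607618513
8.099461890049815 0.24785538282206407
tips [[ 0.59848161  0.2330014   0.107     ]
 [ 0.63411887 -0.00823455  0.107     ]] 0.24385405426863677
8.403400899995455
h [[0.56662157 0.32755205 0.00661041]]
h [[0.55667717 0.02582841 0.09959609]]
h [[0.42333777 0.22002193 0.09986532]]
h [[ 0.45885611 -0.03031901  0.10086668]]
fence? [[0.60113428 0.17294335 0.13      ]
 [0.61864722 0.04836961 0.13      ]] 0.12579872172771359
0.75 [283.2, 134.0] 33421 [[0.75156428 0.13384065 0.081     ]]
0.55 [427.0, 232.5] 153 [[ 0.46532738 -0.28492379  0.081     ]]
((442.3536071777344, 230.68289184570312), (41.41182327270508, 66.36935424804688), 83.6598129272461) [[ 0.5217437  -0.23529533  0.056     ]
 [ 0.5458735  -0.43538445  0.056     ]
 [ 0.42364222 -0.44296753  0.056     ]
 [ 0.40108264 -0.24562714  0.056     ]]
```

Measurements agree: yaw 8.0°, deck width and line length as given, tip-to-tip 244 mm against 250. The pointer is about 51 mm short of the line. The button is at (0.466,-0.285). Next I close the fingers, align the tool yaw and travel.

>>> step_arm:
  moves:
    - [0,0,-0.02,0,0,0.08,0]
    - [0,0,-0.02,0,0,0.08,0]
    - [0.0242,-0.0321,-0.0012,0,0,0,0]
    - [0.0242,-0.0321,-0.0012,0,0,0,0]
    - [0.0242,-0.0321,-0.0012,0,0,0,0]
    - [0.0242,-0.0321,-0.0012,0,0,0,0]
    - [0.0242,-0.0321,-0.0012,0,0,0,0]
    - [0.0242,-0.0321,-0.0012,0,0,0,0]

```text
time: 1.55
tool_pos: [0.302, -0.3847, 0.2445]
tool_rot: [0.0, 0.998, 0.07, 0.0]
contact_force: [1.4, 0.6, 0.1]
gripper_width: 0.001
```

>>> step_arm:
  moves:
    - [0.0242,-0.0321,-0.0012,0,0,0,0]
    - [0.0242,-0.0321,-0.0012,0,0,0,0]
    - [0.0242,-0.0321,-0.0012,0,0,0,0]
    - [0.0242,-0.0321,-0.0012,0,0,0,0]
    - [0.0242,-0.0321,-0.0012,0,0,0,0]
    - [0.0242,-0.0321,-0.0012,0,0,0,0]
    - [0.0242,-0.0321,-0.0012,0,0,0,0]

```text
time: 2.25
tool_pos: [0.4385, -0.1385, 0.2531]
tool_rot: [0.0, 0.998, 0.07, 0.0]
contact_force: [0.9, -0.5, 0.8]
gripper_width: -0.003
```

>>> step_arm:
  moves:
    - [0.0242,-0.0321,-0.0012,0,0,0,0]
    - [0.0242,-0.0321,-0.0012,0,0,0,0]
    - [0.0242,-0.0321,-0.0012,0,0,0,0]
    - [0.0242,-0.0321,-0.0012,0,0,0,0]
    - [0.0242,-0.0321,-0.0012,0,0,0,0]
    - [0.0242,-0.0321,-0.0012,0,0,0,0]
    - [0.0242,-0.0321,-0.0012,0,0,0,0]
    - [0,0,0,0,0,0,0]

```text
time: 3.05
tool_pos: [0.5755, 0.1097, 0.2608]
tool_rot: [-0.001, 0.997, 0.072, -0.0]
contact_force: [-0.2, 0.0, 0.5]
gripper_width: 0.001
```

```bash
python3 - <<'E'
from h import *
s=state();print(s['time'],s['tool_pos'],s['tool_rot'],s['joint_pos'],s['gripper_width'])
from scipy.spatial.transform import Rotation as R
q=s['tool_rot'];print(R.from_quat([q[1],q[2],q[3],q[0]]).as_matrix().round(4))
ci=camera_info('wrist');im,d=grab_frame('wrist');save('w1',im);np.save('w1d.npy',d);import pickle;pickle.dump(ci,open('w1ci.pkl','wb'));print(ci['world_from_camera'])
E
```

```text
3.05 [0.57547328 0.10967078 0.26076238] [-6.14425321e-04  9.97393873e-01  7.21462680e-02 -3.30485675e-05] [ 6.06549020e-02 -7.00411400e-02  1.62968513e+00  1.22808249e-03
  1.58202894e+00  1.48704694e+00] 0.0011075066732570864
[[ 9.896e-01  1.439e-01 -2.000e-04]
 [ 1.439e-01 -9.896e-01  1.200e-03]
 [ 0.000e+00 -1.200e-03 -1.000e+00]]
[[ 0.14377817 -0.94564118 -0.29170294  0.64921311]
 [-0.98960783 -0.1379989  -0.04040603  0.11969104]
 [-0.00204508  0.29448102 -0.95565514  0.43832868]
 [ 0.          0.          0.          1.        ]]
```

View pics/w1.png

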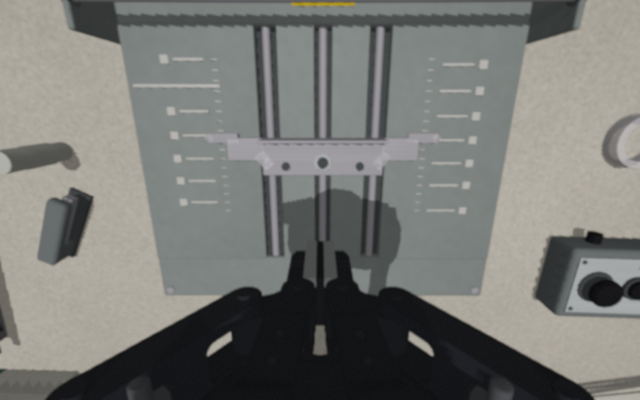

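The wrist view shows it clearly: left tip at about (207,137), long line from (133,86) to (220,86), fence top from (262,140) to (386,140), right tip at about (438,137).

```bash
python3 - <<'E'
from h import *;import pickle
im=cv2.imread('pics/w1.png')
cv2.imwrite('pics/w1z.png',cv2.resize(im[70:190,120:280],None,fx=5,fy=5,interpolation=cv2.INTER_CUBIC))
cv2.imwrite('pics/w1y.png',cv2.resize(im[120:190,240:400],None,fx=5,fy=5,interpolation=cv2.INTER_CUBIC))
ci=pickle.load(open('w1ci.pkl','rb'));d=np.load('w1d.npy')
for p in [(320,158),(300,165),(323,139),(300,140),(300,139),(300,138),(300,137),(230,240),(420,240)]:print(p,dep(ci,p,d).round(4))
E
```

```text
(320, 158) [[0.5943 0.1121 0.1105]]
(300, 165) [[0.5828 0.1324 0.1061]]
(323, 139) [[0.616  0.1122 0.1246]]
(300, 140) [[0.6124 0.1346 0.1303]]
(300, 139) [[0.6129 0.1349 0.1263]]
(300, 138) [[0.6128 0.1355 0.1171]]
(300, 137) [[0.6127 0.1361 0.1072]]
(230, 240) [[0.4807 0.2034 0.1022]]
(420, 240) [[ 0.5123 -0.0204  0.1   ]]
```

View pics/w1z.png

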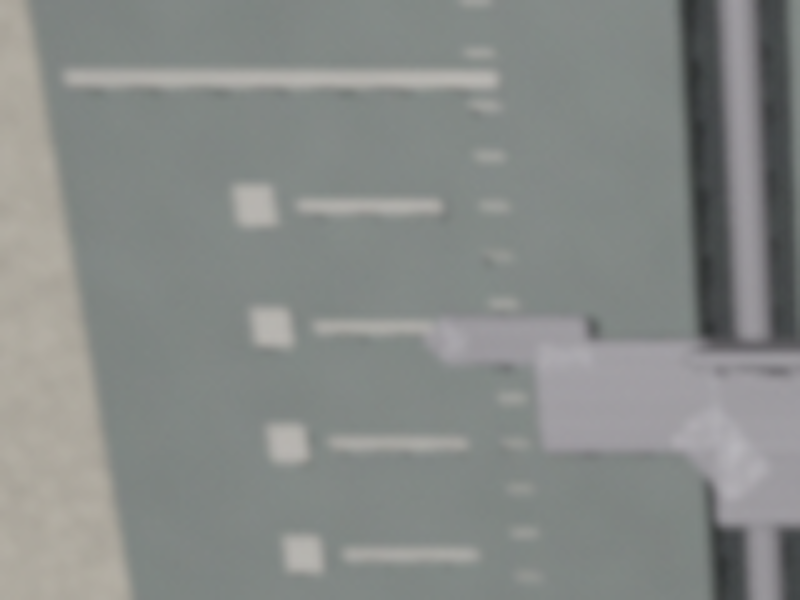

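View pics/w1y.png

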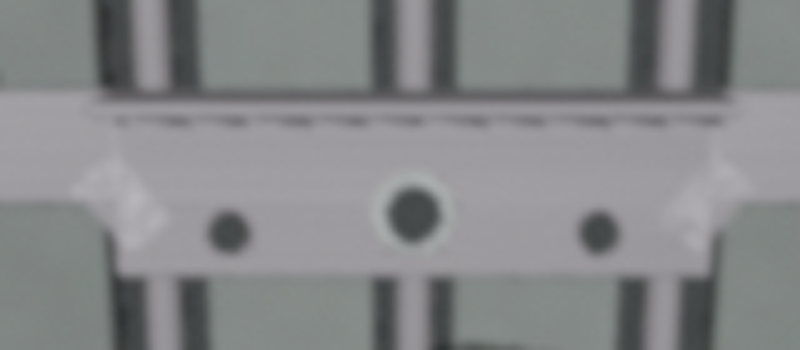

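```bash
cat >> h.py <<'E'
a=np.radians(8.0);U=np.array([np.cos(a),np.sin(a),0]);V=np.array([-np.sin(a),np.cos(a),0])
def uv(P): P=np.atleast_2d(P); return np.c_[P@U,P@V,P[:,2]]
E
python3 - <<'E'
from h import *;import pickle
ci=pickle.load(open('w1ci.pkl','rb'));d=np.load('w1d.npy')
Z=lambda u,v:((u+.5)/5-.5+120,(v+.5)/5-.5+70)
Y=lambda u,v:((u+.5)/5-.5+240,(v+.5)/5-.5+120)
l=onz(ci,[Z(65,78),Z(497,78)],.1);print('line',l,uv(l)); v=l[0]-l[1];print(np.degrees(np.arctan2(-v[0],v[1])),np.linalg.norm(v))
t=onz(ci,[Z(428,338)],.107);print('tip',t,uv(t))
sh=onz(ci,[Z(375,327),Z(370,206),Z(400,443),Z(410,555)],.1);print('short',uv(sh))
f=onz(ci,[Y(100,95),Y(730,95),Y(100,117),Y(725,117)],.13);print('fence',uv(f))
print('plate near edge',uv(onz(ci,[Y(415,275)],.107)))
print('ring',dep(ci,[Y(415,215),Y(380,215),Y(450,215),Y(300,215)],d))
s=state();print('tcp',uv(s['tool_pos']))
E
```

```text
line [[0.63891721 0.3128344  0.1       ]
 [0.65188858 0.22532843 0.1       ]] [[0.67623745 0.22086982 0.1       ]
 [0.6769041  0.13241019 0.1       ]]
8.431784972950059 0.08846214408139241
tip [[0.59799761 0.2351112  0.107     ]] [[0.6248991  0.14959793 0.107     ]]
short [[0.62642849 0.1633005  0.1       ]
 [0.65145386 0.16144054 0.1       ]
 [0.60135302 0.16071484 0.1       ]
 [0.57602664 0.16126562 0.1       ]]
fence [[ 0.62626186  0.08781426  0.13      ]
 [ 0.62686162 -0.03617673  0.13      ]
 [ 0.62196933  0.08804293  0.13      ]
 [ 0.62257131 -0.03548229  0.13      ]]
plate near edge [[0.5852228  0.02532286 0.107     ]]
ring [[0.58966939 0.10856893 0.10996944]
 [0.58824927 0.11598006 0.10814152]
 [0.59035862 0.10101329 0.10776258]
 [0.58576472 0.13306177 0.10817009]]
tcp [[0.58417975 0.02680005 0.26073698]]
```

Consistent: chart pitch is 25 mm, and the gap to close is 51.5 mm. Descend between the plate's near edge and the fence.

>>> step_arm:
  moves:
    - [0,0,0.03,0,0,0,0]
    - [0,0,0.03,0,0,0,0]
    - [0,0,0.03,0,0,0,0]
    - [0,0,0.03,0,0,0,0]
    - [0,0,0.012,0,0,0,0]
    - [0,0,0.012,0,0,0,0]
    - [0,0,0,0,0,0,0]

```text
time: 3.8
tool_pos: [0.5737, 0.1056, 0.1162]
tool_rot: [0.0, 0.998, 0.07, -0.001]
contact_force: [-0.7, -0.3, 0.3]
gripper_width: -0.0
```

>>> step_arm:
  moves:
    - [0.008,0,0,0,0,0,0]
    - [0.008,0,0,0,0,0,0]
    - [0.006,0,0,0,0,0,0]
    - [0.006,0,0,0,0,0,0]
    - [0.006,0,0,0,0,0,0]
    - [0.006,0,0,0,0,0,0]
    - [0.006,0,0,0,0,0,0]
    - [0,0,0,0,0,0,0]

```text
time: 4.6
tool_pos: [0.6206, 0.1125, 0.117]
tool_rot: [0.0, 0.998, 0.07, 0.0]
contact_force: [0.1, 0.2, 0.1]
gripper_width: 0.004
```

```bash
cat > look.py <<'E'
from h import *;import pickle,sys
n=sys.argv[1]
s=state();ci=camera_info('wrist');im,d=grab_frame('wrist');save(n,im);np.save(n+'d.npy',d);pickle.dump(ci,open(n+'ci.pkl','wb'))
print(s['time'],s['tool_pos'],'uv',uv(s['tool_pos']),s['contact_force'])
# expected line, tip
L=.6766*U+.1766*V+[0,0,.1]; p=proj(ci,[L])[0]; print('line mid px',p)
c=proj(ci,[.66*U+.15*V+[0,0,.1]])[0].astype(int); x0=max(0,min(480,c[0]-80));y0=max(0,min(280,c[1]-60)); print('crop',x0,y0)
b=cv2.cvtColor(im[y0:y0+120,x0:x0+160],cv2.COLOR_RGB2BGR);cv2.imwrite('pics/'+n+'z.png',cv2.resize(b,None,fx=5,fy=5,interpolation=cv2.INTER_CUBIC))
E
python3 look.py w2
```

```text
4.6 [0.62058857 0.11253835 0.11703416] uv [[0.63021135 0.0250739  0.11703416]] [0.06138237 0.20156302 0.14125186]
line mid px [ 76.8209442 149.9143151]
crop 44 115
```

View pics/w2z.png

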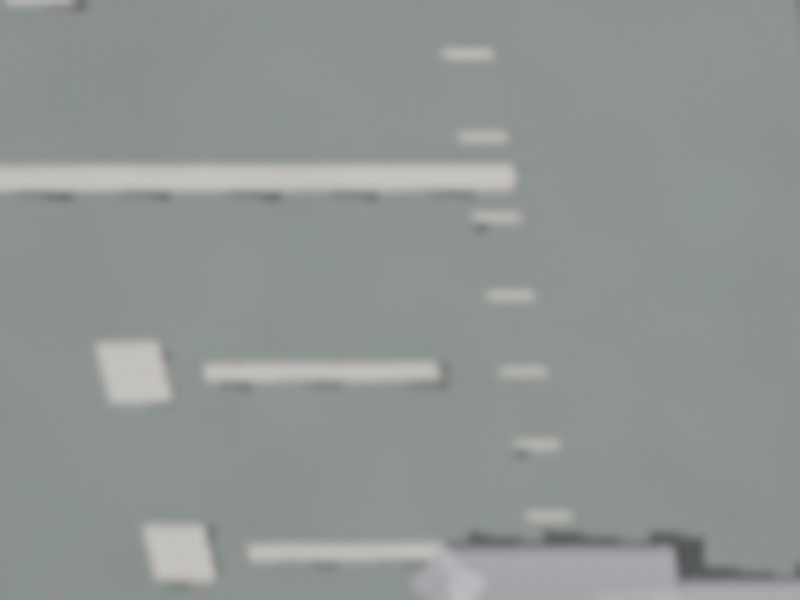

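View pics/w2.png

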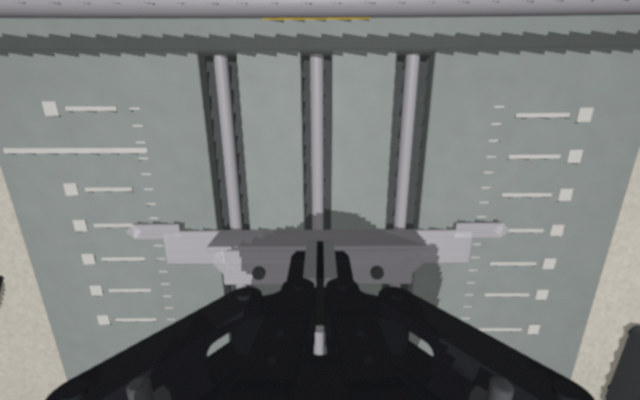

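```bash
python3 - <<'E'
from h import *;import pickle
ci=pickle.load(open('w2ci.pkl','rb'));d=np.load('w2d.npy')
Z=lambda u,v:((u+.5)/5-.5+44,(v+.5)/5-.5+115)
print('tip',uv(onz(ci,[Z(415,580)],.107)),'line',uv(onz(ci,[Z(0,178),Z(510,178)],.1)),'short',uv(onz(ci,[Z(320,371),Z(345,552)],.1)))
p=onz(ci,[(167,246)],.107)
print('fence',uv(onz(ci,[(224,230),(415,230),(224,234)],.13)),'tcp px',proj(ci,[state()['tool_pos']]))
print(proj(ci,[(u*U+.025*V+[0,0,.13]) for u in (.62,.63,.64,.65)]))
E
```

```text
tip [[0.62502998 0.15101425 0.107     ]] line [[0.67636784 0.19715862 0.1       ]
 [0.67651427 0.13390132 0.1       ]] short [[0.65142789 0.16262077 0.1       ]
 [0.62614745 0.1643553  0.1       ]]
fence [[ 0.63512769  0.07974862  0.13      ]
 [ 0.63517303 -0.03001632  0.13      ]
 [ 0.63263485  0.07997403  0.13      ]] tcp px [[319.1236959  229.76778308]]
[[319.25172909 253.77633382]
 [319.24596357 238.19550596]
 [319.23998448 222.10040051]
 [319.23377886 205.46253577]]
```

```bash
python3 - <<'E'
import cv2
im=cv2.imread('pics/w2.png')
cv2.imwrite('pics/w2y.png',cv2.resize(im[205:305,240:400],None,fx=5,fy=5,interpolation=cv2.INTER_CUBIC))
E
python3 - <<'E'
from h import *
im,d=grab_frame('scene');save('s2',im)
b=cv2.cvtColor(im[120:270,220:420],cv2.COLOR_RGB2BGR);cv2.imwrite('pics/s2z.png',cv2.resize(b,None,fx=4,fy=4,interpolation=cv2.INTER_CUBIC))
E
```

```text
(no output)
```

View pics/w2y.png

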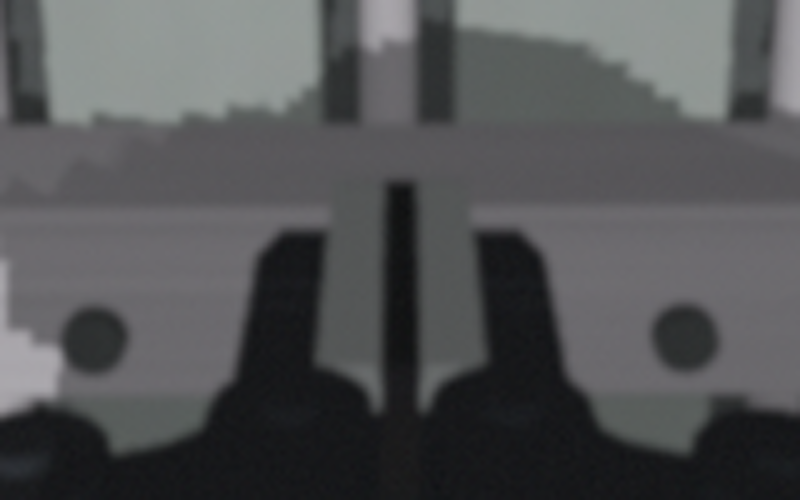

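View pics/s2z.png

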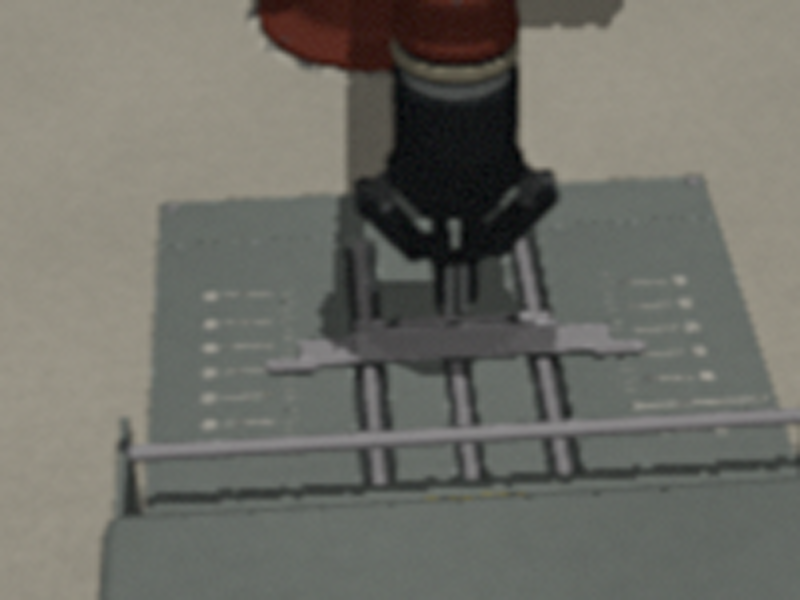

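```bash
python3 - <<'E'
from h import *;import pickle
ci=pickle.load(open('w2ci.pkl','rb'));d=np.load('w2d.npy')
for c in (311,330):
  for r in range(226,300,4):
    print(c,r,uv(dep(ci,(c,r),d)).round(4))
for r in range(226,262,2): print(280,r,uv(dep(ci,(280,r),d)).round(4))
print(proj(ci,[(.62,.11,.117)]),state())
E
```

```text
311 226 [[0.6207 0.031  0.0885]]
311 230 [[0.626  0.0304 0.1083]]
311 234 [[0.6255 0.0303 0.1136]]
311 238 [[0.6257 0.0301 0.1203]]
311 242 [[0.6401 0.029  0.1568]]
311 246 [[0.641  0.0288 0.1631]]
311 250 [[0.6406 0.0287 0.1664]]
311 254 [[0.6411 0.0286 0.1712]]
311 258 [[0.6405 0.0285 0.1739]]
311 262 [[0.641  0.0284 0.1783]]
311 266 [[0.6404 0.0283 0.1807]]
311 270 [[0.6405 0.0282 0.184 ]]
311 274 [[0.6408 0.0281 0.1875]]
311 278 [[0.6403 0.028  0.1897]]
311 282 [[0.6419 0.0279 0.1949]]
311 286 [[0.6414 0.0278 0.1968]]
311 290 [[0.641  0.0278 0.1987]]
311 294 [[0.6423 0.0277 0.203 ]]
311 298 [[0.6414 0.0276 0.2041]]
330 226 [[0.6224 0.0175 0.0927]]
330 230 [[0.6255 0.018  0.1071]]
330 234 [[0.6254 0.0182 0.1134]]
330 238 [[0.6256 0.0184 0.1201]]
330 242 [[0.6404 0.0197 0.1574]]
330 246 [[0.6405 0.0199 0.162 ]]
330 250 [[0.6405 0.02   0.1662]]
330 254 [[0.6407 0.0201 0.1705]]
330 258 [[0.6407 0.0202 0.1743]]
330 262 [[0.6404 0.0203 0.1772]]
330 266 [[0.7046 0.0246 0.2946]]
330 270 [[0.6402 0.0205 0.1834]]
330 274 [[0.6405 0.0206 0.187 ]]
330 278 [[0.6405 0.0207 0.1898]]
330 282 [[0
[... 767 characters left out ...]
55451817]] {'time': 4.7, 'joint_pos': array([6.14766933e-02, 1.24698442e-01, 1.67293808e+00, 1.00897275e-05,
       1.34434257e+00, 1.49246589e+00]), 'joint_vel': array([-0.00015995, -0.00616259,  0.00758475,  0.0011063 , -0.00257709,
       -0.00048954]), 'joint_efforts': array([-2.39273912e-02, -4.08349836e+01, -3.56848025e+01, -1.38407936e-04,
       -1.49989792e-02,  2.76520623e-04]), 'tool_pos': array([0.61992428, 0.11250251, 0.11697439]), 'tool_rot': array([-6.54389300e-06,  9.97557801e-01,  6.98455144e-02, -1.93172181e-04]), 'contact_force': array([-0.3491142 ,  0.85160292, -0.07879991]), 'ft_torque': array([0.02335511, 0.01577857, 0.02985495]), 'gripper_width': 0.0036973073436107062}
```

```bash
python3 - <<'E'
from h import *;import pickle
ci=pickle.load(open('w2ci.pkl','rb'));d=np.load('w2d.npy')
for r in range(226,262,3): print([ (c,uv(dep(ci,(c,r),d)).round(3)[0].tolist()) for c in (317,319,320,322)])
cs=camera_info('scene');T=state()['tool_pos']
for dz in (0,.013,.019,.04,.06):
  p=proj(cs,[T+[0,0,dz]])[0];print(dz,p,'crop',(p-[220,120])*4)
im,ds=grab_frame('scene')
for r in range(180,206,2): print(r,[dep(cs,(c,r),ds).round(3)[0].tolist() for c in (331,334,338)])
E
```

```text
[(317, [0.625, 0.027, 0.098]), (319, [0.624, 0.025, 0.097]), (320, [0.624, 0.025, 0.097]), (322, [0.624, 0.023, 0.096])]
[(317, [0.625, 0.027, 0.105]), (319, [0.626, 0.025, 0.108]), (320, [0.626, 0.025, 0.106]), (322, [0.626, 0.023, 0.107])]
[(317, [0.626, 0.026, 0.111]), (319, [0.626, 0.025, 0.112]), (320, [0.626, 0.025, 0.111]), (322, [0.626, 0.023, 0.112])]
[(317, [0.626, 0.026, 0.116]), (319, [0.625, 0.025, 0.115]), (320, [0.626, 0.025, 0.116]), (322, [0.626, 0.023, 0.116])]
[(317, [0.626, 0.026, 0.12]), (319, [0.626, 0.025, 0.121]), (320, [0.626, 0.025, 0.12]), (322, [0.626, 0.023, 0.12])]
[(317, [0.641, 0.026, 0.157]), (319, [0.641, 0.025, 0.157]), (320, [0.64, 0.025, 0.156]), (322, [0.641, 0.024, 0.157])]
[(317, [0.64, 0.026, 0.16]), (319, [0.641, 0.025, 0.161]), (320, [0.64, 0.025, 0.16]), (322, [0.641, 0.024, 0.16])]
[(317, [0.641, 0.026, 0.163]), (319, [0.641, 0.025, 0.164]), (320, [0.641, 0.025, 0.163]), (322, [0.64, 0.024, 0.163])]
[(317, [0.641, 0.026, 0.167]), (319, [0.64, 0.025, 0.166]), (320, [0.641, 0.025, 0.167]), (322, [0.641, 0.024, 0.167])]
[(317, [0.64, 0.026, 0
[... 911 characters left out ...]
[0.631, 0.111, 0.191], [0.622, 0.121, 0.185]]
188 [[0.63, 0.104, 0.184], [0.632, 0.111, 0.186], [0.622, 0.121, 0.178]]
190 [[0.633, 0.104, 0.18], [0.629, 0.111, 0.177], [0.627, 0.121, 0.176]]
192 [[0.633, 0.104, 0.174], [0.629, 0.111, 0.171], [0.624, 0.121, 0.167]]
194 [[0.631, 0.104, 0.166], [0.627, 0.111, 0.163], [0.626, 0.121, 0.163]]
196 [[0.632, 0.104, 0.16], [0.627, 0.111, 0.157], [0.556, 0.118, 0.1]]
198 [[0.56, 0.1, 0.095], [0.554, 0.107, 0.091], [0.566, 0.119, 0.101]]
200 [[0.586, 0.101, 0.11], [0.583, 0.109, 0.107], [0.58, 0.119, 0.105]]
202 [[0.617, 0.103, 0.128], [0.615, 0.111, 0.127], [0.614, 0.121, 0.127]]
204 [[0.616, 0.103, 0.121], [0.616, 0.111, 0.122], [0.614, 0.121, 0.12]]
```

Both cameras agree that the fingertips really end at z≈0.155, while the reported TCP is at z=0.117. That is about 38 mm of disagreement, and it fits the fact that no contact occurred and the fence hasn't moved (pad face at u=0.641, fence at 0.622–0.626). So the fingers passed above the fence, and I'll trust the observed tip. Next I back off, lower by 37 mm, then check before pushing.

>>> step_arm:
  moves:
    - [-0.012,0,0,0,0,0,0]
    - [-0.015,0,0,0,0,0,0]
    - [-0.013,0,0,0,0,0,0]
    - [0,0,0.01,0,0,0,0]
    - [0,0,0.01,0,0,0,0]
    - [0,0,0.01,0,0,0,0]
    - [0,0,0.006,0,0,0,0]
    - [0,0,0,0,0,0,0]

```text
time: 5.55
tool_pos: [0.5793, 0.1069, 0.079]
tool_rot: [-0.0, 0.998, 0.07, -0.002]
contact_force: [-0.3, 1.2, 0.1]
gripper_width: -0.001
```

```bash
python3 look.py w3; python3 - <<'E'
from h import *
cs=camera_info('scene');T=state()['tool_pos']
im,ds=grab_frame('scene');save('s3',im)
b=cv2.cvtColor(im[140:240,260:390],cv2.COLOR_RGB2BGR);cv2.imwrite('pics/s3z.png',cv2.resize(b,None,fx=6,fy=6,interpolation=cv2.INTER_CUBIC))
p=proj(cs,[T+[0,0,.038]])[0];print(p,(p-[260,140])*6)
for r in range(176,210,2): print(r,[uv(dep(cs,(int(p[0])+c,r),ds)).round(3)[0].tolist() for c in (-3,0,4)])
E
```

```text
5.55 [0.57932268 0.1068502  0.07904287] uv [[0.58855543 0.02518421 0.07904287]] [-0.25862015  1.24282952  0.09999852]
line mid px [-6.37427184 71.9885533 ]
crop 0 49
[333.31495926 196.16844275] [439.88975557 337.01065647]
176 [[0.609, 0.015, 0.199], [0.598, 0.024, 0.191], [0.605, 0.033, 0.195]]
178 [[0.603, 0.016, 0.189], [0.577, 0.025, 0.169], [0.605, 0.033, 0.189]]
180 [[0.607, 0.015, 0.185], [0.583, 0.025, 0.167], [0.606, 0.033, 0.184]]
182 [[0.601, 0.016, 0.175], [0.592, 0.024, 0.167], [0.604, 0.033, 0.175]]
184 [[0.601, 0.016, 0.168], [0.6, 0.023, 0.167], [0.601, 0.034, 0.167]]
186 [[0.598, 0.016, 0.159], [0.595, 0.024, 0.157], [0.602, 0.034, 0.161]]
188 [[0.598, 0.016, 0.153], [0.596, 0.024, 0.151], [0.599, 0.034, 0.153]]
190 [[0.6, 0.016, 0.147], [0.6, 0.023, 0.147], [0.596, 0.034, 0.143]]
192 [[0.599, 0.016, 0.14], [0.597, 0.024, 0.138], [0.596, 0.034, 0.137]]
194 [[0.6, 0.016, 0.134], [0.598, 0.024, 0.133], [0.593, 0.034, 0.128]]
196 [[0.601, 0.015, 0.129], [0.6, 0.023, 0.127], [0.571, 0.037, 0.103]]
198 [[0.601, 0.015, 0.122], [0.597, 0.024, 0.119], [0.576, 0.036, 0.1]]
200 [[0.591, 0.016, 0.107], [0.594, 0.024, 0.109], [0.594, 0.034, 0.108]]
202 [[0.626, 0.014, 0.129], [0.623, 0.021, 0.126], [0.627, 0.031, 0.129]]
204 [[0.626, 0.013, 0.123], [0.625, 0.021, 0.121], [0.625, 0.032, 0.121]]
206 [[0.624, 0.014, 0.114], [0.624, 0.021, 0.113], [0.629, 0.031, 0.117]]
208 [[0.623, 0.014, 0.106], [0.625, 0.021, 0.107], [0.625, 0.032, 0.106]]
```

View pics/s3z.png

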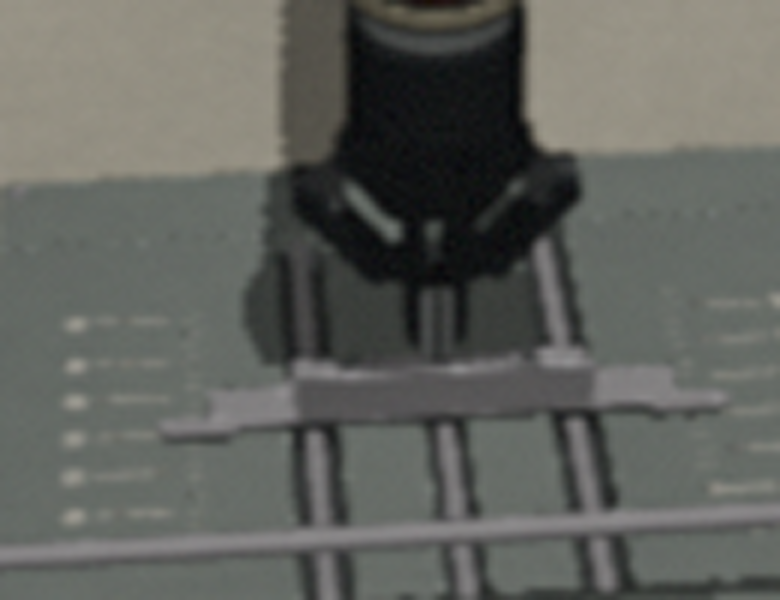

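View pics/w3.png

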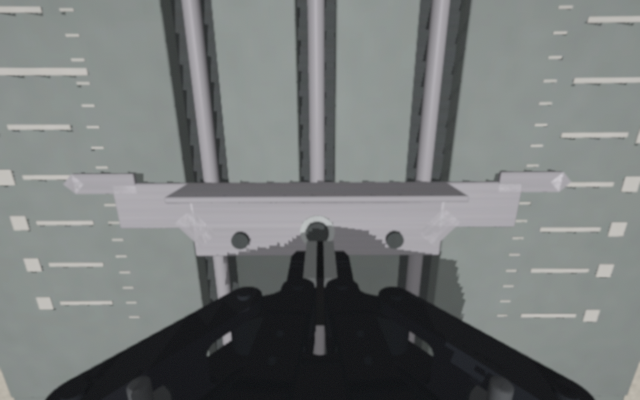

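Now the tips are at z≈0.118, between plate and fence top, with the front face at u≈0.600. Push to about 12 mm short of the goal, then look.

>>> step_arm:
  moves:
    - [0.008,0,0,0,0,0,0]
    - [0.008,0,0,0,0,0,0]
    - [0.004,0,0,0,0,0,0]
    - [0.004,0,0,0,0,0,0]
    - [0.005,0,0,0,0,0,0]
    - [0.005,0,0,0,0,0,0]
    - [0.005,0,0,0,0,0,0]
    - [0.005,0,0,0,0,0,0]

```text
time: 6.45
tool_pos: [0.6241, 0.1132, 0.0811]
tool_rot: [-0.0, 0.998, 0.07, -0.0]
contact_force: [-2.4, -0.7, 2.0]
gripper_width: -0.003
```

>>> step_arm:
  moves:
    - [0.005,0,0,0,0,0,0]
    - [0.005,0,0,0,0,0,0]
    - [0.004,0,0,0,0,0,0]
    - [0.003,0,0,0,0,0,0]
    - [0,0,0,0,0,0,0]
    - [0,0,0,0,0,0,0]

```text
time: 7.05
tool_pos: [0.6414, 0.1152, 0.081]
tool_rot: [0.0, 0.998, 0.07, 0.001]
contact_force: [-0.7, 0.5, 0.5]
gripper_width: 0.001
```

```bash
python3 look.py w4
```

```text
7.05 [0.64136809 0.11522582 0.08101262] uv [[0.65116268 0.02484326 0.08101262]] [-0.72764268  0.51012126  0.52341642]
line mid px [ 34.38185982 198.90007993]
crop 11 167
```

View pics/w4.png

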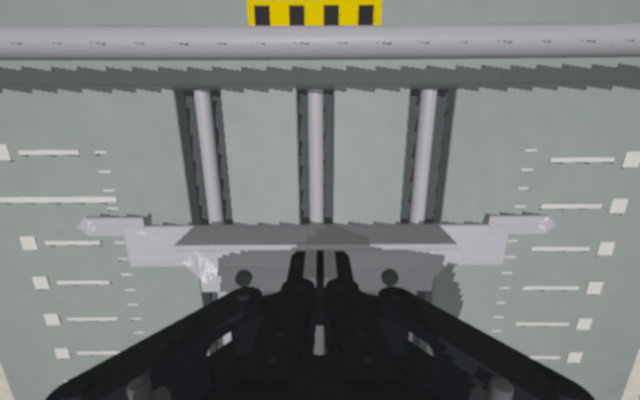

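View pics/w4z.png

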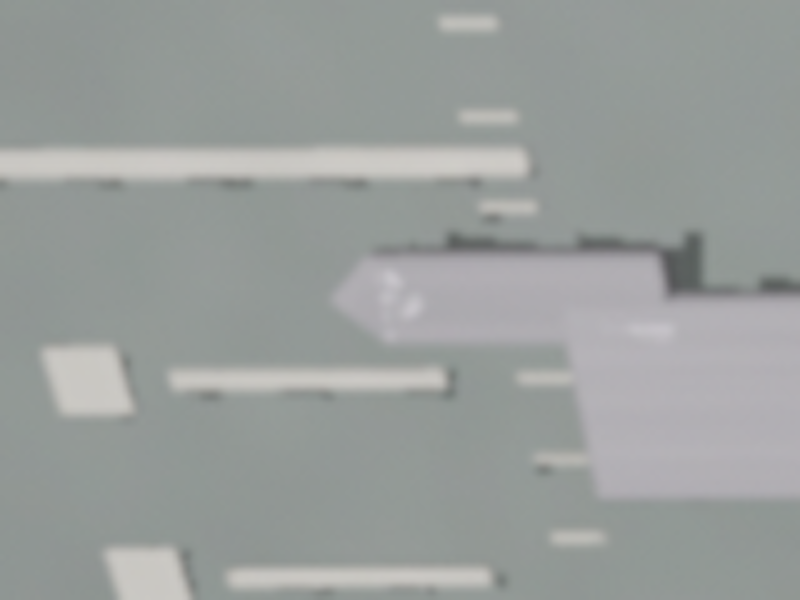

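The stop moved. The pointer tip is at crop (332,298) and the long line at row 162, so one small push remains.

```bash
python3 - <<'E'
from h import *;import pickle
ci=pickle.load(open('w4ci.pkl','rb'))
Z=lambda u,v:((u+.5)/5-.5+11,(v+.5)/5-.5+167)
t=uv(onz(ci,[Z(333,298)],.107));l=uv(onz(ci,[Z(5,162),Z(525,161)],.1));print(t,l,uv(onz(ci,[Z(310,379)],.1)),l[:,0].mean()-t[0,0])
E
```

```text
[[0.66376892 0.1517536  0.107     ]] [[0.67654326 0.18855269 0.1       ]
 [0.67665997 0.13370665 0.1       ]] [[0.65121842 0.16237179 0.1       ]] 0.012832696563831014
```

>>> step_arm:
  moves:
    - [0.003,0,0,0,0,0,0]
    - [0.003,0,0,0,0,0,0]
    - [0.003,0,0,0,0,0,0]
    - [0.002,0,0,0,0,0,0]
    - [0.001,0,0,0,0,0,0]
    - [0,0,0,0,0,0,0]
    - [0,0,0,0,0,0,0]

```text
time: 7.8
tool_pos: [0.6529, 0.117, 0.081]
tool_rot: [0.0, 0.998, 0.07, 0.0]
contact_force: [-1.5, -0.4, -0.5]
gripper_width: 0.004
```

```bash
python3 look.py w5
```

```text
7.8 [0.65289414 0.1170018  0.08103342] uv [[0.66282372 0.02499784 0.08103342]] [-1.51929886 -0.38764126 -0.53909794]
line mid px [ 40.55342795 219.38464832]
crop 16 187
```

View pics/w5z.png

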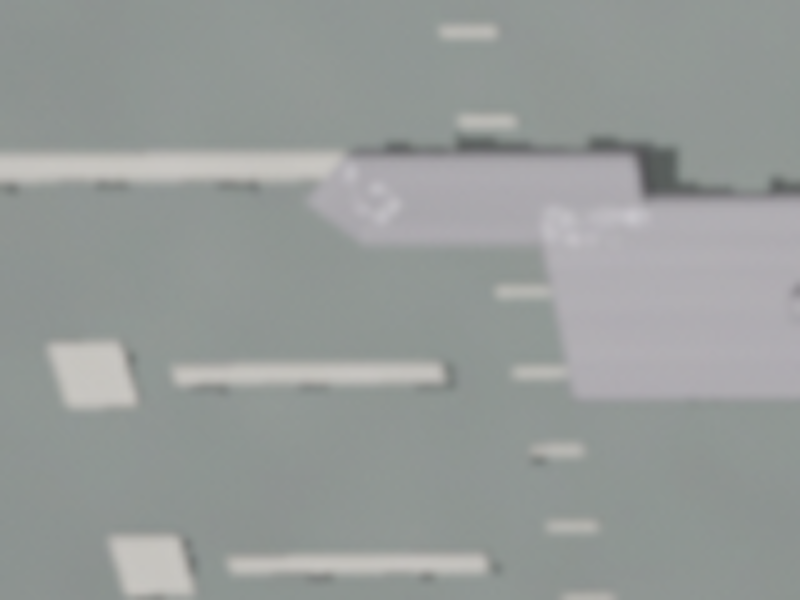

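The tip is at crop (308,200) and the line at row 167. Part of that gap is height parallax.

```bash
python3 - <<'E'
from h import *;import pickle
ci=pickle.load(open('w5ci.pkl','rb'))
Z=lambda u,v:((u+.5)/5-.5+16,(v+.5)/5-.5+187)
t=uv(onz(ci,[Z(309,200)],.107));l=uv(onz(ci,[Z(5,167),Z(300,166)],.1));print(t,l,l[:,0].mean()-t[0,0])
E
```

```text
[[0.67520929 0.15187046 0.107     ]] [[0.67625508 0.1895252  0.1       ]
 [0.67634195 0.15780806 0.1       ]] 0.0010892213491088265
```

1.1 mm short. Push 1 mm more, then back away and lift.

>>> step_arm:
  moves:
    - [0.001,0,0,0,0,0,0]
    - [0,0,0,0,0,0,0]
    - [0,0,0,0,0,0,0]
    - [-0.01,0,0,0,0,0,0]
    - [-0.015,0,0,0,0,0,0]
    - [0,0,-0.03,0,0,0,0]
    - [0,0,-0.04,0,0,0,0]
    - [0,0,-0.04,0,0,0,0]

```text
time: 8.65
tool_pos: [0.6282, 0.114, 0.1919]
tool_rot: [-0.0, 0.998, 0.07, 0.0]
contact_force: [0.7, 0.3, 0.2]
gripper_width: 0.003
```

>>> step_arm:
  moves:
    - [-0.04,0,-0.02,0,0,0,0]
    - [-0.04,0,0,0,0,0,0]
    - [0,0,0,0,0,0,0]

```text
time: 8.95
tool_pos: [0.5462, 0.1028, 0.2111]
tool_rot: [-0.0, 0.998, 0.07, 0.0]
contact_force: [0.5, -0.2, -0.8]
gripper_width: 0.001
```

```bash
python3 look.py w6
```

```text
8.95 [0.54615198 0.10276981 0.21110516] uv [[0.55513966 0.02575999 0.21110516]] [ 0.54135288 -0.21462936 -0.83988424]
line mid px [140.77482857  44.68409964]
crop 95 6
```

View pics/w6z.png

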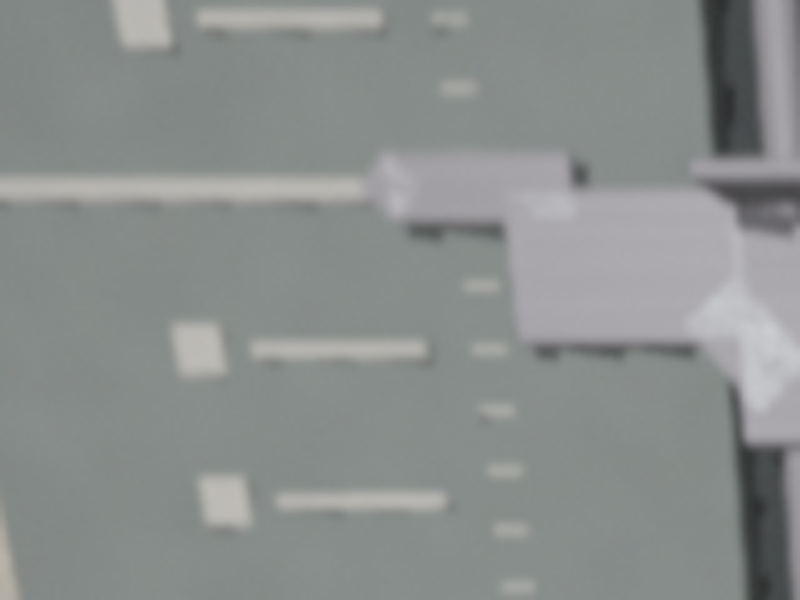

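View pics/w6.png

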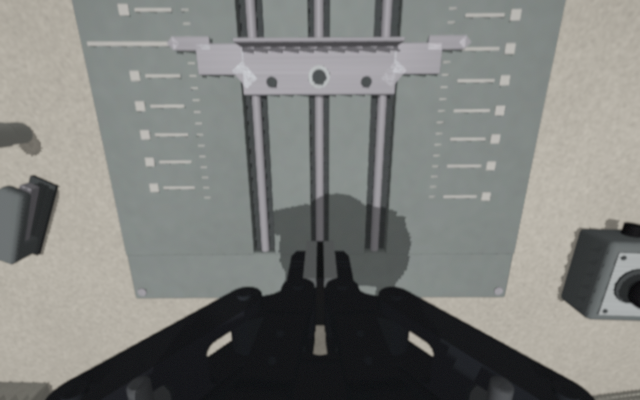

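```bash
python3 - <<'E'
from h import *;import pickle
ci=pickle.load(open('w6ci.pkl','rb'))
Z=lambda u,v:((u+.5)/5-.5+95,(v+.5)/5-.5+6)
tw=onz(ci,[Z(367,185)],.107);t=uv(tw);l=uv(onz(ci,[Z(5,188),Z(360,188)],.1));print(tw,t,l,l[:,0].mean()-t[0,0])
s=state();print('tcp',s['tool_pos'])
from scipy.spatial.transform import Rotation as R
q=s['tool_rot'];M=R.from_quat([q[1],q[2],q[3],q[0]]).as_matrix()
print('to tip in tool', (tw[0]-s['tool_pos'])@M)
ci=pickle.load(open('w1ci.pkl','rb'));d=np.load('w1d.npy')
print('button w1',onz(ci,[(603,292)],.081),dep(ci,(603,292),d))
E
```

```text
[[0.64959607 0.2431353  0.107     ]] [[0.67711214 0.15036283 0.107     ]] [[0.67751413 0.21422186 0.1       ]
 [0.67783354 0.15471714 0.1       ]] 0.0005617021278306877
tcp [0.5480718  0.10278638 0.21121337]
to tip in tool [ 0.11993392 -0.12477277  0.10446547]
button w1 [[ 0.46686219 -0.28348102  0.081     ]] [[ 0.46676503 -0.28369585  0.0808096 ]]
```

Pointer on the line to within 0.6 mm, hand off. Now I hover over the tip with the real fingertips about 47 mm above it. At that height the grasp point is in the band under both the reported frame and the observed tip.

>>> step_arm:
  moves:
    - [0.024,-0.025,0,0,0,0,0]
    - [0.024,-0.025,0,0,0,0,0]
    - [0.024,-0.025,0,0,0,0,0]
    - [0.024,-0.025,0,0,0,0,0]
    - [0.024,-0.025,0,0,0,0,0]
    - [0,0,0.035,0,0,0,0]
    - [0,0,0.03,0,0,0,0]
    - [0,0,0.02,0,0,0,0]

```text
time: 9.8
tool_pos: [0.6509, 0.2436, 0.1225]
tool_rot: [0.0, 0.998, 0.07, -0.001]
contact_force: [-0.1, 0.1, -0.6]
gripper_width: -0.001
```

>>> step_arm:
  moves:
    - [0,0,0.01,0,0,0,0]
    - [0,0,0,0,0,0,0]
    - [0,0,0,0,0,0,0]

```text
time: 10.1
tool_pos: [0.6521, 0.2433, 0.1172]
tool_rot: [-0.0, 0.998, 0.07, 0.001]
contact_force: [0.1, -0.9, 0.7]
gripper_width: -0.002
```

```bash
python3 look.py w7; python3 - <<'E'
from h import *;import pickle
ci=pickle.load(open('w7ci.pkl','rb'));d=np.load('w7d.npy')
for r in range(222,262,3): print(r,[uv(dep(ci,(c,r),d)).round(3)[0].tolist() for c in (311,320,330)])
s=state();print(uv(s['tool_pos'])-[[.6768,.151,.107]])
E
```

```text
10.1 [0.6520728  0.24333608 0.11719233] uv [[0.67959271 0.15021695 0.11719233]] [ 0.13196638 -0.91361514  0.67801286]
line mid px [280.2298626  223.44617195]
crop 239 185
222 [[0.678, 0.156, 0.102], [0.678, 0.15, 0.101], [0.681, 0.143, 0.108]]
225 [[0.676, 0.156, 0.101], [0.678, 0.15, 0.107], [0.679, 0.143, 0.108]]
228 [[0.674, 0.156, 0.101], [0.677, 0.15, 0.108], [0.677, 0.143, 0.108]]
231 [[0.671, 0.156, 0.1], [0.674, 0.15, 0.107], [0.675, 0.143, 0.108]]
234 [[0.669, 0.156, 0.1], [0.669, 0.15, 0.1], [0.672, 0.143, 0.107]]
237 [[0.667, 0.156, 0.101], [0.667, 0.15, 0.101], [0.667, 0.143, 0.1]]
240 [[0.664, 0.156, 0.1], [0.665, 0.15, 0.1], [0.665, 0.143, 0.102]]
243 [[0.69, 0.154, 0.159], [0.69, 0.15, 0.159], [0.69, 0.145, 0.16]]
246 [[0.69, 0.154, 0.163], [0.69, 0.15, 0.163], [0.69, 0.145, 0.162]]
249 [[0.69, 0.154, 0.165], [0.69, 0.15, 0.165], [0.69, 0.145, 0.166]]
252 [[0.69, 0.154, 0.168], [0.69, 0.15, 0.168], [0.69, 0.145, 0.168]]
255 [[0.69, 0.154, 0.171], [0.69, 0.15, 0.171], [0.69, 0.145, 0.171]]
258 [[0.69, 0.154, 0.174], [0.69, 0.15, 0.174], [0.69, 0.145, 0.175]]
261 [[0.69, 0.154, 0.176], [0.689, 0.15, 0.176], [0.69, 0.145, 0.176]]
[[ 0.00314896 -0.00073365  0.01102823]]
```

View pics/w7.png

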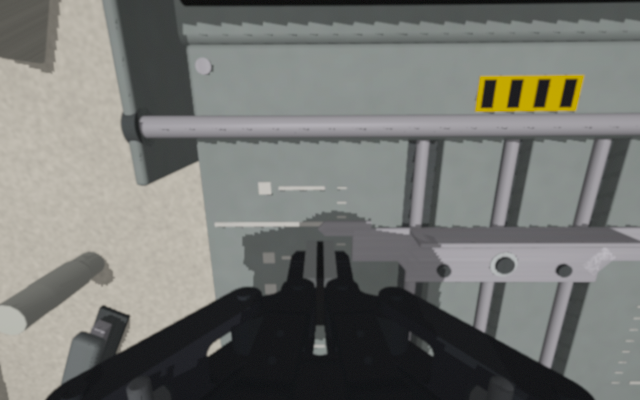

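Hover is within about 3 mm sideways, with the real tips about 49 mm above the pointer. Lower 4 mm and dwell.

>>> step_arm:
  moves:
    - [-0.002,0,0.004,0,0,0,0]
    - [0,0,0,0,0,0,0]
    - [0,0,0,0,0,0,0]
    - [0,0,0,0,0,0,0]
    - [0,0,0,0,0,0,0]
    - [0,0,0,0,0,0,0]
    - [0,0,0,0,0,0,0]
    - [0,0,0,0,0,0,0]

```text
time: 10.95
tool_pos: [0.6491, 0.2428, 0.1121]
tool_rot: [-0.0, 0.998, 0.07, -0.0]
contact_force: [-0.2, 0.4, 0.3]
gripper_width: 0.001
```

>>> step_arm:
  moves:
    - [0,0,0,0,0,0,0]
    - [0,0,0,0,0,0,0]
    - [0,0,0,0,0,0,0]
    - [0,0,0,0,0,0,0]
    - [0,0,0,0,0,0,0]
    - [0,0,0,0,0,0,0]
    - [0,0,0,0,0,0,0]
    - [0,0,0,0,0,0,0]

```text
time: 11.75
tool_pos: [0.6491, 0.2428, 0.1121]
tool_rot: [-0.0, 0.998, 0.07, 0.0]
contact_force: [0.1, 0.2, -0.1]
gripper_width: 0.001
```

>>> step_arm:
  moves:
    - [0,0,0,0,0,0,0]
    - [0,0,0,0,0,0,0]
    - [0,0,0,0,0,0,0]
    - [0,0,0,0,0,0,0]
    - [0,0,0,0,0,0,0]
    - [0,0,0,0,0,0,0]
    - [0,0,0,0,0,0,0]
    - [0,0,0,0,0,0,0]

```text
time: 12.55
tool_pos: [0.6491, 0.2428, 0.1121]
tool_rot: [-0.0, 0.998, 0.07, 0.0]
contact_force: [0.2, -0.2, 0.5]
gripper_width: 0.002
```

>>> step_arm:
  moves:
    - [0,0,-0.04,0,0,0,0]
    - [0,0,-0.04,0,0,0,0]
    - [-0.0181,0.0355,0,0,0,0,0]
    - [-0.0181,0.0355,0,0,0,0,0]
    - [-0.0181,0.0355,0,0,0,0,0]
    - [-0.0181,0.0355,0,0,0,0,0]
    - [-0.0181,0.0355,0,0,0,0,0]
    - [-0.0181,0.0355,0,0,0,0,0]

```text
time: 13.35
tool_pos: [0.5705, 0.0154, 0.1923]
tool_rot: [0.0, 0.998, 0.07, 0.0]
contact_force: [1.5, 0.2, -0.2]
gripper_width: -0.005
```

>>> step_arm:
  moves:
    - [-0.0181,0.0355,0,0,0,0,0]
    - [-0.0181,0.0355,0,0,0,0,0]
    - [-0.0181,0.0355,0,0,0,0,0]
    - [-0.0181,0.0355,0,0,0,0,0]
    - [-0.0181,0.0355,0,0,0,0,0]
    - [-0.0181,0.0355,0,0,0,0,0]
    - [-0.0181,0.0355,0,0,0,0,0]
    - [-0.0181,0.0355,0,0,0,0,0]

```text
time: 14.15
tool_pos: [0.4667, -0.2861, 0.1924]
tool_rot: [0.0, 0.998, 0.07, 0.0]
contact_force: [1.4, -0.4, 0.0]
gripper_width: -0.002
```

>>> step_arm:
  moves:
    - [0,0,0.03,0,0,0,0]
    - [0,0,0.03,0,0,0,0]
    - [0,0,0,0,0,0,0]
    - [0,0,0,0,0,0,0]

```text
time: 14.55
tool_pos: [0.4672, -0.2844, 0.1321]
tool_rot: [-0.0, 0.998, 0.07, -0.0]
contact_force: [0.2, 0.0, 0.7]
gripper_width: 0.003
```

```bash
python3 - <<'E'
from h import *
s=state();ci=camera_info('wrist');im,d=grab_frame('wrist');save('w8',im);print(s['tool_pos'],s['time'])
for e in cut_out('wrist','stop_button_top'):
  p=e['point'];print(e['conf'],p,e['mask'].sum(),onz(ci,[p],.081))
for r in range(225,300,6): print(r,[dep(ci,(c,r),d).round(3)[0].tolist() for c in (250,290,320,350)])
print(proj(ci,[[.4667,-.2842,.081]]))
E
```

```text
[ 0.46717127 -0.28440645  0.13208792] 14.55
0.87 [329.6, 210.4] 1876 [[ 0.46277648 -0.29309917  0.081     ]]
225 [[0.407, -0.218, 0.002], [0.435, -0.263, 0.055], [0.45, -0.287, 0.082], [0.444, -0.315, 0.057]]
231 [[0.4, -0.218, 0.0], [0.43, -0.263, 0.055], [0.434, -0.29, 0.057], [0.438, -0.316, 0.057]]
237 [[0.393, -0.218, 0.001], [0.424, -0.264, 0.055], [0.428, -0.29, 0.056], [0.432, -0.317, 0.057]]
243 [[0.385, -0.219, -0.0], [0.418, -0.264, 0.054], [0.478, -0.283, 0.174], [0.426, -0.318, 0.057]]
249 [[0.378, -0.219, 0.0], [0.412, -0.265, 0.054], [0.477, -0.284, 0.18], [0.42, -0.319, 0.055]]
255 [[0.371, -0.22, -0.0], [0.378, -0.264, 0.001], [0.478, -0.283, 0.187], [0.413, -0.32, 0.053]]
261 [[0.364, -0.221, 0.001], [0.471, -0.271, 0.183], [0.478, -0.283, 0.192], [0.38, -0.331, 0.001]]
267 [[0.356, -0.221, 0.001], [0.472, -0.271, 0.19], [0.478, -0.283, 0.197], [0.475, -0.297, 0.189]]
273 [[0.349, -0.222, 0.001], [0.471, -0.272, 0.194], [0.478, -0.283, 0.202], [0.476, -0.296, 0.195]]
279 [[0.341, -0.222, 0.0], [0.477, -0.272, 0.207], [0.477, -0.284, 0.205], [0.48, -0.295, 0.207]]
285 [[0.333, -0.223, 0.001], [0.477, -0.273, 0.211], [0.475, -0.284, 0.205], [0.48, -0.294, 0.211]]
291 [[0.477, -0.259, 0.217], [0.477, -0.273, 0.215], [0.471, -0.284, 0.204], [0.48, -0.294, 0.215]]
297 [[0.475, -0.26, 0.218], [0.477, -0.273, 0.218], [0.468, -0.285, 0.204], [0.479, -0.294, 0.218]]
[[319.04191708 204.17554461]]
```

View pics/w8.png

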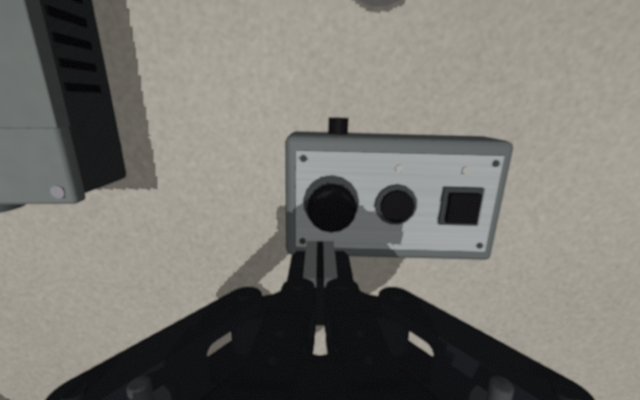

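The wrist view shows the button head centred at about (331,203), to the right of the tool's projected column 319. That suggests roughly a 10 mm offset, so I'll check it with depth.

```bash
python3 - <<'E'
from h import *
ci=camera_info('wrist');im,d=grab_frame('wrist')
xs,ys=np.meshgrid(np.arange(295,370),np.arange(165,240));px=np.c_[xs.ravel(),ys.ravel()]
P=dep(ci,px,d);m=(P[:,2]>.068)&(P[:,2]<.09);Q=P[m];print(m.sum(),Q.min(0),Q.max(0),(Q.min(0)+Q.max(0))/2,Q.mean(0))
(c,r)=cv2.minEnclosingCircle(Q[:,:2].astype(np.float32)*1000);print(c,r)
m=(P[:,2]>.0785)&(P[:,2]<.086);print(m.sum(),P[m].mean(0))
print(state()['tool_pos'])
E
```

```text
1850 [ 0.44344002 -0.31389913  0.07082636] [ 0.48266966 -0.2744688   0.0836197 ] [ 0.46305484 -0.29418397  0.07722303] [ 0.46474167 -0.29373293  0.08022859]
(462.6584777832031, -294.1215515136719) 20.110462188720703
1553 [ 0.46362781 -0.29401016  0.08091175]
[ 0.46865769 -0.28527039  0.13450694]
```

A circle fit gives the button centre (0.463,-0.294) with radius 20.1 mm, which matches the 40 mm head. Shift by (-6,+9) mm in the tool frame, lower 44 mm and dwell.

>>> step_arm:
  moves:
    - [-0.006,0.009,0.015,0,0,0,0]
    - [0,0,0.015,0,0,0,0]
    - [0,0,0.01,0,0,0,0]
    - [0,0,0.004,0,0,0,0]
    - [0,0,0,0,0,0,0]
    - [0,0,0,0,0,0,0]

```text
time: 15.3
tool_pos: [0.4629, -0.2944, 0.0882]
tool_rot: [0.0, 0.998, 0.07, 0.0]
contact_force: [0.7, 0.3, -0.2]
gripper_width: 0.0
```

```bash
python3 - <<'E'
from h import *
s=state();ci=camera_info('wrist');im,d=grab_frame('wrist');save('w9',im)
print(s['tool_pos'],s['contact_force'])
for r in range(222,262,4): print(r,[dep(ci,(c,r),d).round(3)[0].tolist() for c in (311,320,330)])
E
```

```text
[ 0.46285571 -0.29443409  0.08818331] [ 0.65819586  0.32603561 -0.24699229]
222 [[0.465, -0.289, 0.082], [0.465, -0.295, 0.082], [0.466, -0.301, 0.082]]
226 [[0.461, -0.289, 0.081], [0.462, -0.295, 0.082], [0.463, -0.301, 0.081]]
230 [[0.459, -0.29, 0.081], [0.46, -0.295, 0.081], [0.46, -0.302, 0.081]]
234 [[0.456, -0.29, 0.081], [0.457, -0.296, 0.082], [0.458, -0.302, 0.082]]
238 [[0.453, -0.29, 0.081], [0.454, -0.296, 0.082], [0.455, -0.303, 0.082]]
242 [[0.473, -0.289, 0.129], [0.474, -0.293, 0.13], [0.474, -0.298, 0.129]]
246 [[0.472, -0.289, 0.132], [0.474, -0.293, 0.135], [0.474, -0.298, 0.134]]
250 [[0.472, -0.289, 0.137], [0.473, -0.293, 0.137], [0.474, -0.298, 0.138]]
254 [[0.472, -0.29, 0.141], [0.473, -0.293, 0.142], [0.474, -0.298, 0.142]]
258 [[0.473, -0.29, 0.146], [0.473, -0.293, 0.145], [0.474, -0.298, 0.145]]
```

View pics/w9.png

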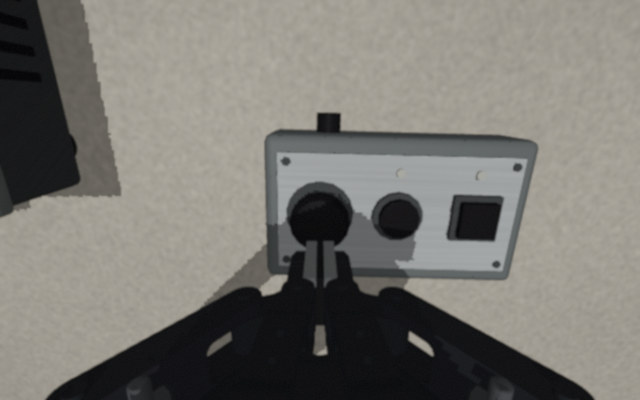

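>>> step_arm:
  moves:
    - [0,0,0,0,0,0,0]
    - [0,0,0,0,0,0,0]
    - [0,0,0,0,0,0,0]
    - [0,0,0,0,0,0,0]
    - [0,0,0,0,0,0,0]
    - [0,0,0,0,0,0,0]
    - [0,0,0,0,0,0,0]
    - [0,0,0,0,0,0,0]

```text
time: 16.15
tool_pos: [0.4627, -0.2944, 0.0881]
tool_rot: [-0.0, 0.998, 0.07, -0.0]
contact_force: [-0.3, 0.0, -0.2]
gripper_width: -0.004
```

>>> step_arm:
  moves:
    - [0,0,0,0,0,0,0]
    - [0,0,0,0,0,0,0]
    - [0,0,0,0,0,0,0]
    - [0,0,0,0,0,0,0]
    - [0,0,0,0,0,0,0]
    - [0,0,0,0,0,0,0]
    - [0,0,0,0,0,0,0]
    - [0,0,0,0,0,0,0]

```text
time: 16.95
tool_pos: [0.4627, -0.2944, 0.0881]
tool_rot: [-0.0, 0.998, 0.07, 0.0]
contact_force: [1.4, 0.1, -0.2]
gripper_width: 0.001
```

>>> step_arm:
  moves:
    - [0,0,0,0,0,0,0]
    - [0,0,0,0,0,0,0]
    - [0,0,0,0,0,0,0]
    - [0,0,0,0,0,0,0]
    - [0,0,0,0,0,0,0]
    - [0,0,0,0,0,0,0]
    - [0,0,0,0,0,0,0]
    - [0,0,0,0,0,0,0]

```text
time: 17.75
tool_pos: [0.4627, -0.2944, 0.0881]
tool_rot: [-0.0, 0.998, 0.07, 0.0]
contact_force: [0.1, -0.3, 0.1]
gripper_width: 0.001
```

Dwell done, hand centred over the button. Lift away, recheck the stop, and hand in.

>>> step_arm:
  moves:
    - [0,0,-0.04,0,0,0,0]
    - [0,0,-0.04,0,0,0,0]
    - [0,0,-0.04,0,0,0,0]
    - [0,0,0,0,0,0,0]
    - [0,0,0,0,0,0,0]

```text
time: 18.25
tool_pos: [0.4633, -0.2949, 0.2096]
tool_rot: [0.001, 0.998, 0.07, 0.001]
contact_force: [0.4, 0.0, -1.1]
gripper_width: -0.0
```

```bash
python3 - <<'E'
from h import *
im,d=grab_frame('top');save('t9',im);ci=camera_info('top')
b=cv2.cvtColor(im[140:216,210:345],cv2.COLOR_RGB2BGR);cv2.imwrite('pics/t9z.png',cv2.resize(b,None,fx=5.9,fy=5.9,interpolation=cv2.INTER_CUBIC))
for q in ['stapler','glue_stick','tape_roll']:
    e=cut_out('top',q)[0];print(q,e['conf'],e['point'])
E
```

```text
stapler 0.95 [170.3, 243.3]
glue_stick 0.65 [427.8, 232.3]
tape_roll 0.53 [420.0, 174.1]
```

View pics/t9z.png

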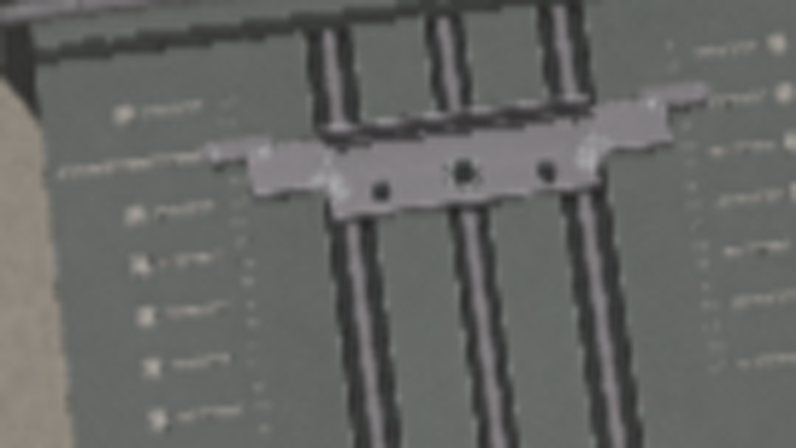

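The top view shows the left tip at about (205,153), in line with the long line. The bystanders haven't visibly moved; the network's "glue stick" hit this time was the stop button.

```bash
python3 -c "
from h import *
print(state()['time'],job_done())"
```

```text
the job is handed in; nothing more can be done
18.45 None
```

The job is handed in at 18.45 s. The stop's left pointer is on the long line, and both pointing dwells were made, each lasting over 2 s.

- **Stop:** I pushed it about 52 mm along its slots. With the hand off, the wrist camera put the pointer 0.6 mm short of the line, against the 4 mm allowed. The last top picture still shows it in line.
- **Dwell over the pointer:** the grasp point was about 1–3 mm off sideways, with the real fingertips about 44 mm above the tip. The force readings showed only noise.
- **Dwell over the stop button:** the grasp point was within about 1 mm sideways of the fitted button centre, with the real fingertips about 46 mm above. Again only noise in the force.

**Checks that disagreed:**
- **TCP height:** the cameras showed the fingertips about 38 mm higher than the reported TCP. My first push attempt passed harmlessly over the fence because of this. I then worked from the observed tips, at dwell heights that fit the limits by either frame.
- **Button position:** my first estimate from far off was about 10 mm out. I corrected it close up before lowering the hand.
- **Glue stick:** the network's last search for it returned the stop button instead. I did not measure its end position; the arm never came near it. The stapler and tape roll came out within about 2 pixels of where they started.

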